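Set up the swivel marking press and mark a batch of bars

ROBOT

A 6-joint arm with a two-finger parallel gripper is mounted at the origin on a cart in front of the work surface, level with it; the furniture and walls round the work are solid. World frame = base frame: x ahead of the robot, y to its left, z up, the work surface at z = 0. Lengths are in mm, angles in rad, forces in N, time in s.
With the tool pointing down it reaches from about 275 to 750 mm from the base axis. Payload 10.2 kg.
Tool frame: the origin (TCP) lies at the very end of the fingers, on their centre line; the grasp point (between the pads) lies 19 mm behind it; z points along the fingers, y is the line along which they close (so a half turn about z gives the same grasp; the last joint's range is limited). The gripper opens to 88 mm and grips with 3 to 60 N. Pads are 18 mm wide; open, the fingers measure 123 mm over their backs; the gripper's body (75 mm by 187 mm) begins 45 mm behind the grasp point.
Start: joints at [0.969, 0.313, 1.498, -0, 1.331, -0.223], TCP at [194.161, 487.783, 238.72] pointing down, gripper open.
Joint ranges: [-2.94, 2.94], [-0.97, 2.17], [0.19, 2.56], [-1.23, 4.37], [0.02, 3.11], [-2.88, 2.88]. Speed limits (rad/s): [2.39, 2.39, 3.01, 3.14, 3.14, 3.14].

INTERFACE

Orientations are given as a rotation vector (axis times angle).
In Python, from plant import robot, command_gripper, kinematics, vision, ticket, nets gives the robot as it stands. Calls block until the motion is done:
- robot.move_ptp(position, orientation): joint-space move of the TCP to a pose.
- robot.move_l(position, orientation=None, vel=150, threshold=None): straight line of the TCP; orientation=None keeps the orientation; vel is the mean speed in mm/s. With threshold (N) it stops when the force on the tool has changed by that much, and returns True; else False.
- robot.movej(angles): joint-space move.
- command_gripper(opening): finger opening in mm; the grip force is fixed at half the most; returns when the fingers have stopped.
- robot.hold(seconds).
- kinematics.solve_ik(position, orientation): joint angles nearest the present ones, or None.
- robot.state(): the state.
- vision.capture(name): name is "side" or "top"; returns (picture, depth): 420x560x3 uint8, red, green, blue; 420x560 float32, mm along the optical axis (not along the pixel's ray), 0 where there is no reading.
- vision.camera_params(name): a dict with "mtx" (3x3 intrinsics, pixels), "distortion" ([k1, k2, p1, p2, k3] as OpenCV has them; the pictures are not rectified), "R" (3x3) and "t" (3): a world point X has camera coordinates R X + t. Camera axes: x right, y down, z forward; pixel columns grow to the right and rows downward; lengths in mm; the calibration is good to about 2 mm. A picture is of the moment at which its call begins. camera_params takes no time and is no camera call.
A pose or a line that the arm cannot do raises robot.PlanningError and nothing moves.
- ticket.sign_off(): hands the job in; it is judged then, once.
Trained networks look in the newest picture that a camera, given by its name, has taken for a name from the list of things; names that differ only in an ending like _2 or _b are one class to them, and where a whole thing is asked for, a point or a joint stands for the part that bears it (a point fixed in the world has none). Each returns a list of dicts, best first, with "conf" (0 to 1); they miss things now and then, are a little off and sometimes report something else, mostly with a low value. They report only what shows in the picture. A call takes as long as a camera call.
- nets.look_for(name, camera): "extent" ([centre column, centre row, width, height] in pixels, round what is visible of it).
- nets.regions_of(name, camera): "pixels" (420x560 bool, what is visible of it) and "extent" ([centre column, centre row, width, height] in pixels, round what is visible of it).
- nets.place_of(name, camera): "point" ([column, row] in pixels: a listed point, or the origin of a listed thing).
The state is a dict: "time_s": time; "q": joint angles; "dq": joint speeds; "joint_torque": joint torques, N m; "eef_pos": TCP position; "ee_rot": TCP orientation; "contact_force": force on the tool from outside, world axes, zero at the start; "moment": the same for the moment, N m; "finger_gap": finger opening in mm; "grip_force": force on a finger pad.
Only numpy, scipy, OpenCV 4.12 (cv2) and the standard library are available. Lean on these libraries where they do the work, as an engineer would, in place of code of your own. Each camera call takes 0.05 s, during which the arm holds its last target. There are 200 camera calls.

TASK

Mark the batch of aluminium bars in the tray at 30 degrees. On the press, loosen the clamp knob fully, swing the turntable so that its pointer stands at the long 30-degree mark, and tighten the knob fully again; turn the depth dial three clicks clockwise, and lay every bar flat between the guide studs of a seat of its own on the turntable. With all that set, pull the lever out to its stop and let it spring back home, then lay all the bars back flat on the floor of the tray, side by side and not on one another; leave the settings as they are and do not disturb the other things on the bench.

Things in the scene. Friction and masses are not known exactly. Their poses are not given: they have to be found in the camera images.
- press_base: grey base plate of the press, 24 mm thick, fixed on the bench; origin on the bench under the turntable's axis; the plate spans x -195 to +120, y -190 to +175 mm of it (x away from the robot, y left). Clamp knob at the front left, dial at the left edge, lever at the right edge; white ticks every 15 degrees along the front, the 30-degree mark being the longest and broadest
- table (a joint): angle (rad) of the aluminium turntable (210 mm disc, top 36 mm above the bench) about press_base's z, anticlockwise from above; 0 = handle arm to the front (base -x), growing = handle to the right (-y); the 30-degree mark is 0.524; range -0.35 to 0.85. Unclamped it takes 2 to 3 N at the handle and stays where left; clamped it is held fast
- table_handle (a point): centre of the upright round black handle (22 mm diameter, 40 mm tall, its top 20 mm above this point) on the turntable's arm, 140 mm from the turntable's axis; x, y turn with the table
- table_pointer (a point): tip of the turntable's dark pointer, 165 mm from its axis, just above the base plate
- angle_mark (a point): the point of the scale's 30-degree mark, 165 mm from the turntable's axis, over which the pointer's tip must stand
- clamp_knob (a joint): angle (rad) of the clamp knob: 0 = tight against its stop, 1.35 = fully loose against its stop; it grows anticlockwise from above, it takes about 0.2 N m and stays put when left (creeps at most 0.01 rad/s), and begins to clamp the turntable below about 0.6
- knob_grip (a point): centre of the clamp knob's black grip bar, 66 mm long along its own x, 14 mm thick along its own y, 26 mm tall, which turns about the vertical through this point; directly under the bar is a round flange of 26 mm diameter, wider than the bar
- depth_dial (a joint): angle (rad) of the depth dial, growing clockwise from above; 0 at the start; it clicks into rest every 24 degrees (0.419 rad), three clicks = 1.257; about 0.08 N m over a click; let go between clicks it drops into a near one; range -0.1 to 2.3
- dial_grip (a point): centre of the depth dial's black grip bar, 46 mm long along its own x (a white line on its top marks the -x end), 13 mm thick along its own y, 26 mm tall, which turns about the vertical through this point; the bar stands on the dial's round skirt of 46 mm diameter (skirt top 12 mm below this point)
- stroke_lever (a joint): angle (rad) of the sprung lever about its vertical pivot: 0 = home, 0.7 = against its stop, its handle then swung anticlockwise from above, outward to the right; a spring (about 3 N at the handle at home, 9 N at the stop) brings it home within a second when released
- lever_handle (a point): centre of the grip part of the upright round black lever handle, 25 mm diameter; the handle's top is 17 mm above this point and the flat steel lever (to 19 mm below this point at its top) runs from it to the pivot
- lever_pivot (a point): on the lever's pivot axis, at the height of lever_handle and 130 mm from it along the lever's +x
- seat0 (a point): centre of the right-hand (-y) of the three bar seats, on the turntable's top; a bar lies there along the seat's x (which turns with the table) between four steel studs (12 x 6 mm, 7 mm high) at x = +-44, y = +-19.5 mm, 33 mm clear across; seats are 60 mm apart along y
- seat1 (a point): centre of the middle of the three bar seats, on the turntable's top; a bar lies there along the seat's x (which turns with the table) between four steel studs (12 x 6 mm, 7 mm high) at x = +-44, y = +-19.5 mm, 33 mm clear across; seats are 60 mm apart along y
- seat2 (a point): centre of the left-hand (+y) of the three bar seats, on the turntable's top; a bar lies there along the seat's x (which turns with the table) between four steel studs (12 x 6 mm, 7 mm high) at x = +-44, y = +-19.5 mm, 33 mm clear across; seats are 60 mm apart along y
- tray_floor (a point): centre of the floor (4 mm above the bench) of the shallow white tray fixed on the bench, 270 mm (own x) x 400 mm (own y), rim 22 mm high; the flat floor is 190 x 320 mm; its own y runs away from or toward the robot
- bar_a_center (a point): centre of an aluminium bar, 110 mm long (own x), 26 mm wide (own y), 28 mm high (own z up), about 0.2 kg; one of a batch of two or three alike (absent ones give no pose); they start in the tray
- bar_b_center (a point): centre of an aluminium bar, 110 mm long (own x), 26 mm wide (own y), 28 mm high (own z up), about 0.2 kg; one of a batch of two or three alike (absent ones give no pose); they start in the tray
- bar_c_center (a point): centre of an aluminium bar, 110 mm long (own x), 26 mm wide (own y), 28 mm high (own z up), about 0.2 kg; one of a batch of two or three alike (absent ones give no pose); they start in the tray
- thread_oil: small red oil bottle, 37 mm diameter, 115 mm tall, stands right behind the press; bystander, origin at the middle of its foot
- tape_measure: yellow tape measure, 64 x 82 x 37 mm, lies to the front right; bystander, origin at its underside
- glue_bottle: white glue bottle with an orange cap, 43 mm diameter, 120 mm tall, stands behind the press; bystander, origin at the middle of its foot

How it is judged (in metres and radians):
On the way, in this order (a step that is already met when the one before it is completed fails the run):
1. the clamp knob is fully loosened (above 1.1 rad) (value of joint clamp_knob above 1.1 rad), for 0.1 s.
2. the turntable stands at the 30-degree mark (within 2.5 degrees), the clamp still loose (value of joint table between 0.4786 and 0.5686 rad and value of joint clamp_knob above 0.6 rad), for 0.2 s.
3. the clamp knob is tight again (below 0.15 rad), the turntable still at the mark (value of joint table between 0.4786 and 0.5686 rad and value of joint clamp_knob below 0.15 rad), for 0.2 s.
4. the lever is at its stop (above 0.64 rad) while every bar lies in a seat, the turntable is clamped at the mark and the dial is three clicks on (all of step 3 and value of joint stroke_lever above 0.64 rad and value of joint depth_dial between 1.1166 and 1.3966 rad and ((x of bar_a_center in the frame of seat0 between -0.012 and 0.012 m and y of bar_a_center in the frame of seat0 between -0.007 and 0.007 m and z of bar_a_center in the frame of seat0 between 0.01 and 0.018 m and angle between the x axis of bar_a_center and the x axis of seat0, either way round below 0.12 rad) or (x of bar_a_center in the frame of seat1 between -0.012 and 0.012 m and y of bar_a_center in the frame of seat1 between -0.007 and 0.007 m and z of bar_a_center in the frame of seat1 between 0.01 and 0.018 m and angle between the x axis of bar_a_center and the x axis of seat1, either way round below 0.12 rad) or (x of bar_a_center in the frame of seat2 between -0.012 and 0.012 m and y of bar_a_center in the frame of seat2 between -0.007 and 0.007 m and z of bar_a_center in the frame of seat2 between 0.01 and 0.018 m and angle between the x axis of bar_a_center and the x axis of seat2, either way round below 0.12 rad)) and ((x of bar_b_center in the frame of seat0 between -0.012 and 0.012 m and y of bar_b_center in the frame of seat0 between -0.007 and 0.007 m and z of bar_b_center in the frame of seat0 between 0.01 and 0.018 m and angle between the x axis of bar_b_center and the x axis of seat0, either way round below 0.12 rad) or (x of bar_b_center in the frame of seat1 between -0.012 and 0.012 m and y of bar_b_center in the frame of seat1 between -0.007 and 0.007 m and z of bar_b_center in the frame of seat1 between 0.01 and 0.018 m and angle between the x axis of bar_b_center and the x axis of seat1, either way round below 0.12 rad) or (x of bar_b_center in the frame of seat2 between -0.012 and 0.012 m and y of bar_b_center in the frame of seat2 between -0.007 and 0.007 m and z of bar_b_center in the frame of seat2 between 0.01 and 0.018 m and angle between the x axis of bar_b_center and the x axis of seat2, either way round below 0.12 rad)) and ((x of bar_c_center in the frame of seat0 between -0.012 and 0.012 m and y of bar_c_center in the frame of seat0 between -0.007 and 0.007 m and z of bar_c_center in the frame of seat0 between 0.01 and 0.018 m and angle between the x axis of bar_c_center and the x axis of seat0, either way round below 0.12 rad) or (x of bar_c_center in the frame of seat1 between -0.012 and 0.012 m and y of bar_c_center in the frame of seat1 between -0.007 and 0.007 m and z of bar_c_center in the frame of seat1 between 0.01 and 0.018 m and angle between the x axis of bar_c_center and the x axis of seat1, either way round below 0.12 rad) or (x of bar_c_center in the frame of seat2 between -0.012 and 0.012 m and y of bar_c_center in the frame of seat2 between -0.007 and 0.007 m and z of bar_c_center in the frame of seat2 between 0.01 and 0.018 m and angle between the x axis of bar_c_center and the x axis of seat2, either way round below 0.12 rad))), for 0.1 s.
5. the lever is home again (value of joint stroke_lever below 0.08 rad), for 0.1 s.
At the end, for the whole second after the job is handed in: every bar lies flat on the tray's floor (its centre within 105 mm across and 165 mm along of the tray's centre and 8 to 20 mm above the floor); turntable within 2.5 degrees of the 30-degree mark; clamp knob below 0.15 rad; dial at three clicks (within 0.14 rad); lever home (below 0.08 rad) (all of step 3 and value of joint depth_dial between 1.1166 and 1.3966 rad and value of joint stroke_lever below 0.08 rad and x of bar_a_center in the frame of tray_floor between -0.105 and 0.105 m and y of bar_a_center in the frame of tray_floor between -0.165 and 0.165 m and z of bar_a_center in the frame of tray_floor between 0.008 and 0.02 m and x of bar_b_center in the frame of tray_floor between -0.105 and 0.105 m and y of bar_b_center in the frame of tray_floor between -0.165 and 0.165 m and z of bar_b_center in the frame of tray_floor between 0.008 and 0.02 m and x of bar_c_center in the frame of tray_floor between -0.105 and 0.105 m and y of bar_c_center in the frame of tray_floor between -0.165 and 0.165 m and z of bar_c_center in the frame of tray_floor between 0.008 and 0.02 m); the robot touches nothing.
It fails at once if the thread oil is moved by more than 3 cm (distance of thread_oil from where it was at the start of the episode above 0.03 m).
It fails at once if the tape measure is moved by more than 3 cm (distance of tape_measure from where it was at the start of the episode above 0.03 m).
It fails at once if the glue bottle is moved by more than 3 cm (distance of glue_bottle from where it was at the start of the episode above 0.03 m).
Of bar_a, bar_b, bar_c only 2 to 3 are there at a start; the rules pass over those that are not, and their reading is None.
At some moment in a run one of bar_a, bar_b, bar_c may be knocked a few centimetres aside while the robot is not near it.
Once in a run the grip may slacken for a moment while it holds something.
It also fails if it takes over 210 s, if anything falls off the work surface, if the arm or the gripper's body presses on something with over 40 N, if the wrist force passes 120 N, or if a joint passes its speed limit or range.

## Working session

There is one attempt and no reset: what is moved stays moved. The work goes in short steps, each a Python script; the robot and the scene stay as the last script left them, time stands still between calls to the robot, and variables do not carry over. Pictures are saved under pics/ and viewed, at most 14 in all, crops included, and the job is handed in when it is done.

```bash
ls; mkdir -p pics; cat > h.py <<'E'
import numpy as np, cv2
from plant import robot, command_gripper, kinematics, vision, ticket, nets
from scipy.spatial.transform import Rotation as R
def cam(n):
    p=vision.camera_params(n); return [np.array(p[k],float) for k in("mtx","distortion","R","t")]
def ray(n,uv):
    K,d,Rm,t=cam(n); xy=cv2.undistortPoints(np.array([[uv]],float),K,d)[0,0]
    return -Rm.T@t.ravel(), Rm.T@np.array([xy[0],xy[1],1.0])
def on_z(n,uv,z):
    o,r=ray(n,uv); return o+r*(z-o[2])/r[2]
def at_depth(n,uv,D):
    o,r=ray(n,uv); return o+r*D
def proj(n,P):
    K,d,Rm,t=cam(n); return cv2.projectPoints(np.array(P,float).reshape(-1,3),cv2.Rodrigues(Rm)[0],t,K,d)[0][:,0]
def save(n,f,box=None,s=1,pic=None):
    p=vision.capture(n)[0] if pic is None else pic
    if box: p=p[box[1]:box[3],box[0]:box[2]]
    cv2.imwrite("pics/"+f,cv2.resize(p[...,::-1],None,fx=s,fy=s,interpolation=cv2.INTER_CUBIC))
def down(yaw):
    """tool z down; tool y (closing line) at world angle yaw"""
    y=np.array([np.cos(yaw),np.sin(yaw),0]); z=np.array([0,0,-1.]); x=np.cross(y,z)
    return R.from_matrix(np.column_stack([x,y,z])).as_rotvec()
def yawnow():
    m=R.from_rotvec(robot.state()["ee_rot"]).as_matrix(); return np.arctan2(m[1,1],m[0,1])
E
python3 - <<'E'
from h import *
for n in("side","top"):
    p,d=vision.capture(n); save(n,n+"0.png",pic=p); np.save(n+"0.npy",d)
    K,dd,Rm,t=cam(n); print(n,-Rm.T@t.ravel(),Rm[2],K[0,0])
names="press_base table_handle table_pointer angle_mark knob_grip dial_grip lever_handle lever_pivot seat0 seat1 seat2 tray_floor bar_a_center thread_oil tape_measure glue_bottle".split()
for n in("top","side"):
    for k in names:
        r=nets.place_of(k,n); print(n,k,[(np.round(a["point"],1).tolist(),round(a["conf"],2)) for a in r[:4]])
print(robot.state()["time_s"],yawnow())
E
```

```text
pics
side [  -3.327617   -896.20723912  989.68945567] [ 0.41835447  0.60569817 -0.6768377 ] 492.12184381122194
top [ 150.90787071   36.44094279 1452.02663351] [ 0.29821315 -0.07377824 -0.95164368] 410.5647673106414
top press_base [([298.7, 217.8], 0.71), ([188.3, 250.6], 0.37)]
top table_handle [([315.6, 252.0], 0.83)]
top table_pointer [([315.5, 260.4], 0.75)]
top angle_mark [([329.7, 250.2], 0.71)]
top knob_grip [([275.5, 250.9], 0.6), ([191.3, 248.7], 0.37)]
top dial_grip [([254.9, 218.0], 0.63)]
top lever_handle [([342.8, 224.4], 0.66), ([338.2, 191.8], 0.21)]
top lever_pivot []
top seat0 [([295.5, 215.9], 0.87), ([271.7, 251.9], 0.73), ([315.3, 215.0], 0.65), ([284.6, 227.6], 0.65)]
top seat1 [([295.5, 215.9], 0.87), ([271.7, 251.9], 0.73), ([315.3, 215.0], 0.65), ([284.6, 227.6], 0.65)]
top seat2 [([295.5, 215.9], 0.87), ([271.7, 251.9], 0.73), ([315.3, 215.0], 0.65), ([284.6, 227.6], 0.65)]
top tray_floor [([190.0, 248.1], 0.71)]
top bar_a_center [([191.2, 246.9], 0.65)]
top thread_oil [([242.6, 173.0], 0.69)]
top tape_measure [([402.4, 255.5], 0.66)]
top glue_bottle [([282.9,
[... 374 characters left out ...]
0.63), ([302.7, 237.9], 0.27), ([343.4, 242.1], 0.2)]
side lever_pivot [([339.0, 246.1], 0.73), ([298.6, 269.8], 0.42)]
side seat0 [([284.5, 222.4], 0.95), ([276.2, 215.2], 0.78), ([303.2, 237.2], 0.71)]
side seat1 [([284.5, 222.4], 0.95), ([276.2, 215.2], 0.78), ([303.2, 237.2], 0.71)]
side seat2 [([284.5, 222.4], 0.95), ([276.2, 215.2], 0.78), ([303.2, 237.2], 0.71)]
side tray_floor [([207.7, 164.0], 0.68)]
side bar_a_center [([210.2, 160.5], 0.74), ([264.2, 190.2], 0.74), ([246.1, 249.1], 0.37)]
side thread_oil [([313.7, 177.1], 0.92), ([239.5, 258.3], 0.54)]
side tape_measure [([300.5, 375.8], 0.61)]
side glue_bottle [([300.4, 235.9], 0.64), ([275.3, 212.6], 0.16)]
1.7 1.1920167712334129
```

```bash
python3 - <<'E'
from h import *
p=cv2.imread("pics/top0.png")[...,::-1]
save("top","top0c.png",box=(150,140,420,340),s=2.9,pic=p)
p=cv2.imread("pics/side0.png")[...,::-1]
save("side","side0c.png",box=(150,100,370,300),s=3,pic=p)
E
```

```text
(no output)
```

View pics/top0c.png

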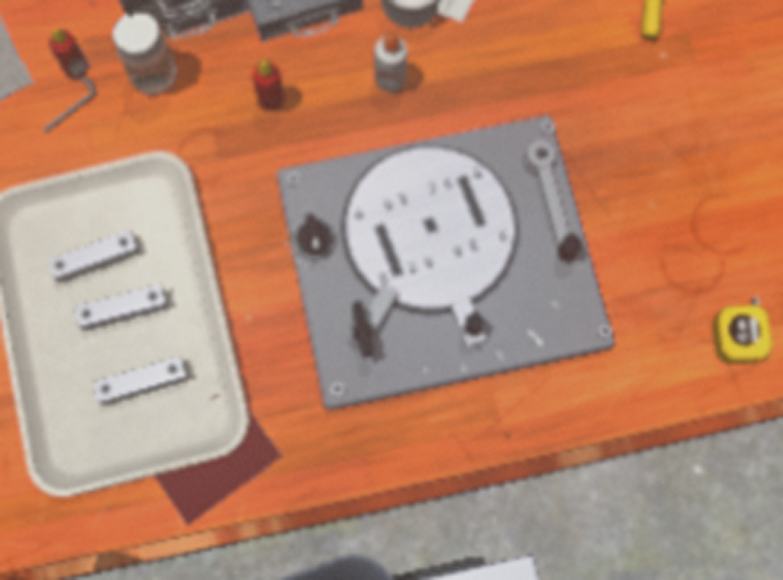

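View pics/side0c.png

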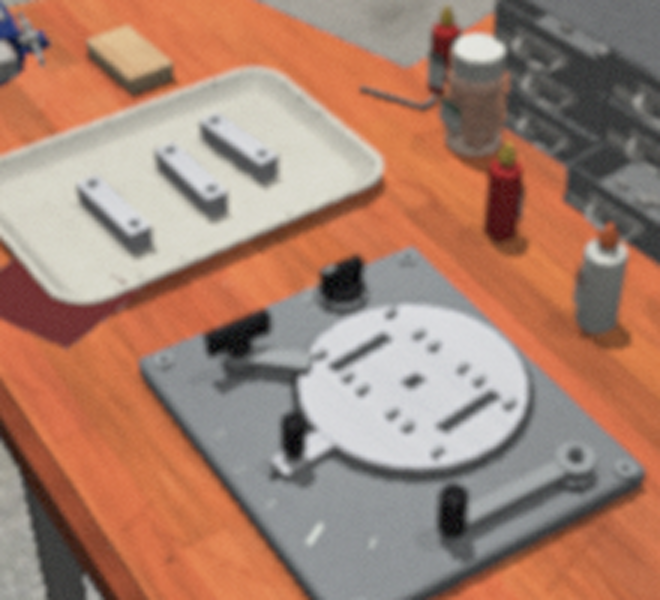

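```bash
python3 - <<'E'
from h import *
from scipy.optimize import least_squares
T=lambda u,v:(150+u/2.9,140+v/2.9); S=lambda u,v:(150+u/3,100+v/3)
ct=[T(280,172),T(552,118),T(612,347),T(328,407)]
loc=np.array([[120,175],[120,-190],[-195,-190],[-195,175]],float)
W=np.array([on_z("top",c,24)[:2] for c in ct])
cs=[S(408,248),S(642,472),S(143,362)]; ls=[0,1,3]
Ws=np.array([on_z("side",c,24)[:2] for c in cs])
def f(p,L): c,s=np.cos(p[2]),np.sin(p[2]); return p[:2]+L@np.array([[c,s],[-s,c]])
for w,L in((W,loc),(Ws,loc[ls])):
    r=least_squares(lambda p:(f(p,L)-w).ravel(),[450,0,0]); print("press",r.x,r.fun.round(1))
r=least_squares(lambda p:np.r_[(f(p,loc)-W).ravel(),(f(p,loc[ls])-Ws).ravel()],[450,0,0]);print("both",r.x); P=r.x
# disc
for n,c in(("top",(298,218)),("side",(288,228))):
    g=cv2.imread(f"pics/{n}0.png").astype(float).min(2)
    g=cv2.GaussianBlur(g,(3,3),0)
    m=(g>150).astype(np.uint8); m=cv2.morphologyEx(m,cv2.MORPH_CLOSE,np.ones((5,5)))
    m=cv2.morphologyEx(m,cv2.MORPH_OPEN,cv2.getStructuringElement(2,(15,15)))
    k,lab,st,ce=cv2.connectedComponentsWithStats(m)
    i=[j for j in range(1,k) if st[j,0]<=c[0]<=st[j,0]+st[j,2] and st[j,1]<=c[1]<=st[j,1]+st[j,3] and st[j,4]>800]
    for j in i:
        cn=max(cv2.findContours((lab==j).astype(np.uint8),0,1)[0],key=len)[:,0].astype(float)
        q=np.array([on_z(n,a,36)[:2] for a in cn])
        rr=least_squares(lambda p:np.hypot(*(q-p[:2]).T)-p[2],[*q.mean(0),105],loss="soft_l1",f_scale=2)
        print(n,st[j],"disc",rr.x,np.abs(rr.fun).mean())
pts={"table_handle":(56,(315.6,252),(249.4,246.9)),"angle_mark":(24,(329.7,250.2),(256.7,271.7)),"knob":(60,(275.5,250.9),(227.7,210.4)),"dial":(60,(254.9,218),(264,191.9)),"lever":(60,(342.8,224.4),(301.6,270.2)),"pivot":(60,(336,193),(339,246.1)),"pointer":(25,(315.5,260.4),None)}
for k,(z,a,b) in pts.items():
    if b:
        o1,r1=ray("top",a);o2,r2=ray("side",b)
        s=np.linalg.lstsq(np.c_[r1,-r2],o2-o1,rcond=None)[0]; x1=o1+r1*s[0];x2=o2+r2*s[1]
        print(k,((x1+x2)/2).round(1),"gap",np.linalg.norm(x1-x2).round(1))
    else: print(k,on_z("top",a,z))
for k,z,a in(("thread",0,(242.6,173)),("glue",0,(282.9,168.8)),("tape",0,(402.4,255.5)),("tray",4,(190,248.1))): print(k,on_z("top",a,z).round())
for k in"bar_a_center",:
  for n in("top","side"):
    for b in nets.regions_of(k,n)[:5]:
      m=b["pixels"].astype(np.uint8); print(n,b["conf"],b["extent"],m.sum())
# bars by own threshold in tray: top-face, from depth
d=np.load("top0.npy"); ys,xs=np.mgrid[150:330:1,150:240:1]
K,dd,Rm,t=cam("top"); xy=cv2.undistortPoints(np.c_[xs.ravel(),ys.ravel()].astype(float)[:,None],K,dd)[:,0]
X=(np.c_[xy,np.ones(len(xy))]*d[ys,xs].ravel()[:,None]-t.ravel())@Rm
m=((X[:,2]>23)&(X[:,2]<42)).reshape(ys.shape).astype(np.uint8); k,lab,st,ce=cv2.connectedComponentsWithStats(m)
for j in range(1,k):
    if st[j,4]>60:
        q=X[(lab==j).ravel()]; print("barblob",cv2.minAreaRect(q[:,:2].astype(np.float32)),np.median(q[:,2]),st[j])
E
```

```text
press [ 5.59997762e+02 -1.32322540e+02 -1.03488501e-02] [ 4.7  3.4  3.3 -2.7 -3.9 -5.7 -4.   5.1]
press [ 5.60136814e+02 -1.38516355e+02 -1.48834887e-03] [ 4.7  0.9  4.1 -5.7 -8.8  4.8]
both [ 5.59894426e+02 -1.34887767e+02 -8.25078219e-03]
top [ 269  190   58   57 2565] disc [ 565.0007357  -129.52655864  103.84054527] 1.315949980643805
side [ 250  200   76   56 3406] disc [ 564.81621885 -130.31346005  105.20890323] 1.5880265466782595
table_handle [ 424.6 -158.9   60.1] gap 4.7
angle_mark [ 420.2 -212.7   23.5] gap 9.4
knob [448.2 -21.5  70.9] gap 11.1
dial [592.1  23.4  36.4] gap 7.1
lever [ 503.5 -281.2   41.2] gap 1.3
pivot [ 618.  -283.2   63.8] gap 2.0
pointer [ 399.77187313 -155.47829334   25.        ]
thread [795.  32.   0.]
glue [ 779. -123.    0.]
tape [ 352. -474.    0.]
tray [544. 275.   4.]
top 0.76 [192.2, 248.2, 32.3, 12.9] 279
top 0.65 [341.6, 206.2, 18.2, 44.3] 289
barblob ((621.3600463867188, 290.2125549316406), (29.809526443481445, 111.93599700927734), 8.991233825683594) 31.053344365708817 [ 16  69  32  17 231]
barblob ((548.5969848632812, 265.3630676269531), (28.18191146850586, 111.399658203125), 3.1419787406921387) 30.875574391068806 [ 26  88  31  15 238]
barblob ((452.37811279296875, 256.9754638671875), (27.595882415771484, 112.30122375488281), 5.640512943267822) 30.4366862588898 [ 32 113  33  16 245]
```

```bash
cat >> h.py <<'E'
def cloud(n,box=None,d=None):
    """world points of the depth picture, in box (u0,v0,u1,v1)"""
    if d is None: d=vision.capture(n)[1]
    u0,v0,u1,v1=box or (0,0,560,420); ys,xs=np.mgrid[v0:v1,u0:u1]
    K,dd,Rm,t=cam(n); xy=cv2.undistortPoints(np.c_[xs.ravel(),ys.ravel()].astype(float)[:,None],K,dd)[:,0]
    D=d[ys,xs].ravel(); X=(np.c_[xy,np.ones(len(xy))]*D[:,None]-t.ravel())@Rm
    X[D<=0]=np.nan; return X
E
python3 - <<'E'
from h import *
C={"handle":(425,-159),"knob":(448,-21),"dial":(592,23),"lever":(503,-281)}
for n in("top","side"):
    X=cloud(n,d=np.load(n+"0.npy"))
    for k,c in C.items():
        q=X[(np.hypot(X[:,0]-c[0],X[:,1]-c[1])<50)&(X[:,2]>(46 if k!="lever" else 54))&(X[:,2]<130)]
        top=np.percentile(q[:,2],97) if len(q) else 0
        q=q[q[:,2]>top-9]
        if len(q)>5:
            ev,V=np.linalg.eigh(np.cov(q[:,:2].T)); 
            print(n,k,len(q),"top",top.round(1),"rect",cv2.minAreaRect(q[:,:2].astype(np.float32)),"mean",q.mean(0).round(1),"dir",np.arctan2(V[1,1],V[0,1]).round(3))
    for nm,c in(("plate",(400,-60)),("disc",(565,-100)),("floor",(500,300)),("bench",(350,-300))):
        q=X[np.hypot(X[:,0]-c[0],X[:,1]-c[1])<25]; print(n,nm,np.nanmedian(q[:,2]).round(1),end="; ")
    print()
E
```

```text
top handle 26 top 86.3 rect ((425.90185546875, -147.0790557861328), (19.13459587097168, 17.217344284057617), 43.15023422241211) mean [ 426.5 -147.8   82.6] dir 1.156
top knob 71 top 82.7 rect ((449.2705078125, -17.068376541137695), (13.691452026367188, 64.47915649414062), 89.8056640625) mean [448.6 -16.9  78.4] dir 3.131
top dial 36 top 70.9 rect ((580.4813842773438, 15.39011001586914), (12.43424129486084, 43.47371292114258), 89.0857925415039) mean [580.1  15.4  65.9] dir 3.133
top lever 36 top 81.9 rect ((495.0263977050781, -287.4466552734375), (20.47151756286621, 21.485591888427734), 33.5871467590332) mean [ 495.  -287.1   77.8] dir 2.664
top plate 22.8; top disc 34.9; top floor 2.4; top bench -0.9; 
side handle 56 top 81.4 rect ((423.7481384277344, -152.4736785888672), (19.044673919677734, 21.285337448120117), 12.696969985961914) mean [ 423.6 -152.6   78.8] dir 1.857
side knob 109 top 80.2 rect ((446.39373779296875, -19.578983306884766), (64.79238891601562, 19.274089813232422), 0.19598960876464844) mean [444.1 -21.9  76.5] dir -3.122
side dial 65 top 66.1 rect ((577.5625610351562, 10.873027801513672), (14.791982650756836, 46.12466812133789), 89.02921295166016) mean [577.8  10.3  62.4] dir 3.116
side lever 70 top 80.3 rect ((492.3677673339844, -290.7176513671875), (23.565149307250977, 22.78329086303711), 5.729167461395264) mean [ 491.3 -290.9   77. ] dir -2.688
side plate 20.4; side disc 34.3; side floor 1.0; side bench -0.9;
```

```bash
cat >> h.py <<'E'
def st(msg=""):
    s=robot.state(); print(msg,"t",round(s["time_s"],1),"p",np.round(s["eef_pos"],1),"F",np.round(s["contact_force"],1),"Mz",np.round(s["moment"],2),"gap",round(s["finger_gap"],1),"gf",round(s["grip_force"],1)); return s
def j6(dq,n=1):
    """turn about the tool axis; positive dq = world anticlockwise"""
    for _ in range(n):
        q=np.array(robot.state()["q"]); q[5]-=dq/n; robot.movej(q.tolist())
def center(ax,k=None):
    """null lateral force along world unit vector ax by small moves"""
    for _ in range(6):
        s=robot.state(); f=np.dot(s["contact_force"],ax)
        if abs(f)<2: break
        robot.move_l((np.array(s["eef_pos"])+np.array(ax)*np.sign(f)*min(1.0,abs(f)*.1)).tolist(),vel=20)
E
python3 - <<'E'
from h import *
y=-np.pi/2
command_gripper(50)
robot.move_ptp([448.5,-18,130],down(y)); s=st()
print(robot.move_l([448.5,-18,57.5],vel=60,threshold=4)); st("low")
command_gripper(0); st("gripped")
p=vision.capture("top")[0]; save("top","k1.png",box=(230,180,380,290),s=4,pic=p)
E
```

```text
t 4.6 p [448.6 -17.5 130.1] F [-0.  -1.3 -0.1] Mz [-0.01  0.18 -0.02] gap 50.2 gf 0.0
False
low t 5.9 p [448.7 -18.1  57.8] F [-0.  -0.2 -0.6] Mz [-0.01  0.17  0.01] gap 49.6 gf 0.0
gripped t 6.6 p [448.5 -17.3  57.5] F [0.9 5.2 0.5] Mz [ 0.79  0.02 -0.01] gap 13.6 gf 30.0
```

```bash
python3 - <<'E'
from h import *
center([0,1,0]); st("centred")
for i in range(9):
    j6(0.155); s=st(f"{i} yaw {yawnow():.3f}")
    if abs(s["moment"][2])>1.2: break
E
```

```text
centred t 8.1 p [448.5 -17.3  57.5] F [1.3 4.7 0.1] Mz [ 0.79 -0.02 -0.06] gap 13.6 gf 30.0
0 yaw -1.418 t 8.4 p [448.5 -16.9  57.5] F [1.8 5.3 0.5] Mz [0.84 0.04 0.07] gap 14.1 gf 30.0
1 yaw -1.267 t 8.7 p [448.4 -16.5  57.5] F [1.6 5.9 1.1] Mz [0.85 0.12 0.18] gap 13.5 gf 30.0
2 yaw -1.117 t 8.9 p [448.2 -16.1  57.5] F [0.9 5.3 1.3] Mz [0.75 0.06 0.05] gap 13.8 gf 30.0
3 yaw -0.967 t 9.2 p [448.  -15.8  57.5] F [-0.7  5.2  2.6] Mz [0.76 0.15 0.1 ] gap 13.8 gf 30.0
4 yaw -0.819 t 9.5 p [447.7 -15.5  57.5] F [-1.   5.5  2.9] Mz [0.73 0.18 0.04] gap 14.0 gf 30.0
5 yaw -0.672 t 9.7 p [447.5 -15.2  57.5] F [-1.6  5.4  2. ] Mz [0.69 0.28 0.06] gap 13.8 gf 30.0
6 yaw -0.526 t 10.0 p [447.1 -15.   57.5] F [-2.9  4.8  3.6] Mz [0.52 0.34 0.08] gap 13.8 gf 30.0
7 yaw -0.381 t 10.3 p [446.8 -14.8  57.5] F [-2.6  4.4  4.1] Mz [0.47 0.35 0.1 ] gap 14.0 gf 30.0
8 yaw -0.235 t 10.5 p [446.4 -14.7  57.5] F [-3.8  4.   4.1] Mz [0.44 0.38 0.11] gap 13.7 gf 30.0
```

View pics/k1.png

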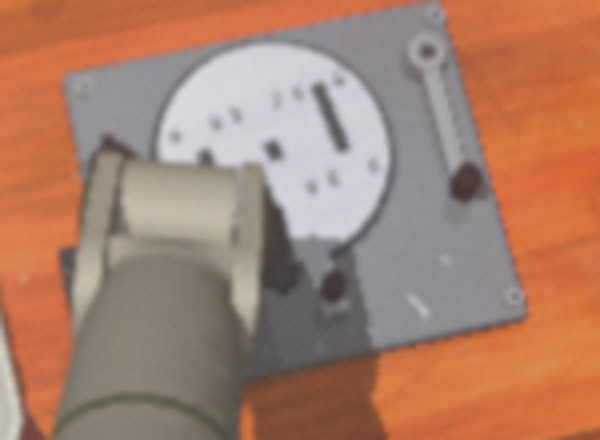

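```bash
cat >> h.py <<'E'
def turn(p,y0,y1,n,stop=None):
    """absolute turns at position p from yaw y0 to y1"""
    for a in np.linspace(y0,y1,n+1)[1:]:
        q=kinematics.solve_ik(list(p),down(a)); robot.movej(list(q)); s=robot.state()
        if stop and abs(s["moment"][2])>stop: break
    st(f"turn yaw {yawnow():.3f}")
E
python3 - <<'E'
from h import *
turn([447.5,-16,57.5],-.235,-.1,3)
turn([447.5,-16,57.5],-.1,-.05,1)
command_gripper(50); st()
robot.move_l([447.5,-16,135]); 
robot.move_ptp([425,-153+170,200],down(0))
p,d=vision.capture("top"); save("top","k2.png",box=(230,180,380,290),s=4,pic=p)
X=cloud("top",d=d)
for k,c,h in(("knob",(448,-18),60),("handle",(425,-150),60)):
    q=X[(np.hypot(X[:,0]-c[0],X[:,1]-c[1])<45)&(X[:,2]>h)&(X[:,2]<95)]; print(k,len(q),cv2.minAreaRect(q[:,:2].astype(np.float32)))
E
```

```text
turn yaw -0.113 t 11.3 p [446.3 -15.   57.4] F [-7.6  9.2  9.1] Mz [ 1.38  1.08 -0.76] gap 14.1 gf 31.7
turn yaw -0.063 t 11.5 p [446.3 -15.1  57.4] F [-7.   8.1  8.7] Mz [ 1.21  1.2  -0.81] gap 15.3 gf 32.5
 t 12.2 p [447.5 -16.   57.5] F [ 0.6 -0.7  0.3] Mz [-0.02  0.1  -0.03] gap 49.8 gf 0.0
knob 0 ((0.0, 0.0), (0.0, 0.0), 0.0)
handle 38 ((427.13067626953125, -148.50613403320312), (20.740785598754883, 18.694726943969727), 37.07418441772461)
```

View pics/k2.png

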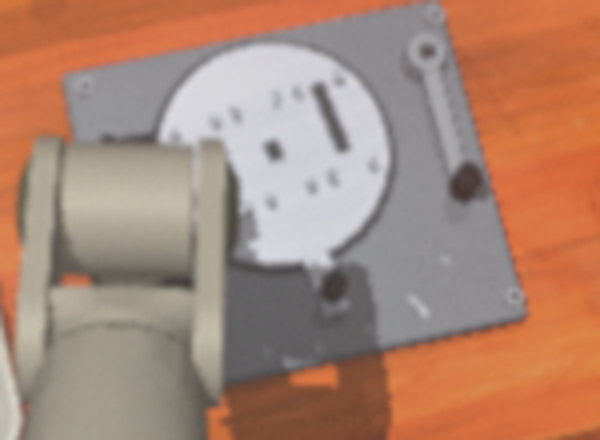

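```bash
python3 - <<'E'
from h import *
C=np.array([565,-130.]); 
H=lambda th,r=140:C-r*np.array([np.cos(th),np.sin(th)])
yw=lambda th:th-np.pi/2
t0=0.149
robot.move_ptp([*H(t0),130],down(yw(t0)))
print(robot.move_l([*H(t0),53],vel=60,threshold=4)); command_gripper(0); st("grip")
ths=np.linspace(t0,0.524,9)[1:]
for th in ths:
    robot.move_l([*H(th),53],down(yw(th)),vel=60); 
s=st("end"); p=np.array(s["eef_pos"][:2])-C; print("theta",np.arctan2(-p[1],-p[0]),np.hypot(*p))
command_gripper(50); s=st("rel"); robot.move_l([*H(.524),135]); 
robot.move_ptp([447,-17+60,230],down(-0.1)); 
robot.move_ptp([330,300,300],down(1))
p,d=vision.capture("top"); save("top","k3.png",box=(230,180,380,290),s=4,pic=p); np.save("d3.npy",d)
X=cloud("top",d=d)
for k,c,h in(("knob",(448,-18),60),("handle",H(.524),60)):
    q=X[(np.hypot(X[:,0]-c[0],X[:,1]-c[1])<45)&(X[:,2]>h)&(X[:,2]<95)]; print(k,len(q),cv2.minAreaRect(q[:,:2].astype(np.float32)))
for n in"table_pointer","angle_mark","table_handle": print(n,[a["point"] for a in nets.place_of(n,"top")[:2]])
vision.capture("side")
for n in"table_pointer","angle_mark","table_handle": print(n,[a["point"] for a in nets.place_of(n,"side")[:2]])
st()
E
```

```text
False
grip t 16.3 p [ 426.4 -150.6   53. ] F [-1.3  1.8  2.8] Mz [ 0.24  0.32 -0.03] gap 21.4 gf 30.0
end t 18.4 p [ 444.  -199.9   53. ] F [2.1 0.7 0.6] Mz [ 0.01 -0.26  0.13] gap 21.6 gf 30.0
theta 0.5239594426444241 139.79654269487415
rel t 19.0 p [ 443.7 -200.    53. ] F [ 0.1  0.8 -0.1] Mz [-0.04  0.16  0.03] gap 50.1 gf 0.0
knob 90 ((447.5642395019531, -16.3922119140625), (61.9670524597168, 12.95020580291748), 76.48612976074219)
handle 39 ((444.6508483886719, -199.74893188476562), (20.295578002929688, 18.52761459350586), 46.78968811035156)
table_pointer [[331.1, 250.8], [255.8, 217.1]]
angle_mark [[326.8, 250.9], [310.6, 206.6]]
table_handle [[326.8, 241.9]]
table_pointer [[263.0, 271.4]]
angle_mark [[257.4, 270.5], [228.9, 148.5]]
table_handle [[265.1, 253.7], [231.3, 208.0]]
 t 22.2 p [330.2 299.8 299.9] F [-0.8 -0.1  0.4] Mz [-0.    0.    0.08] gap 49.9 gf 0.0
```

View pics/k3.png

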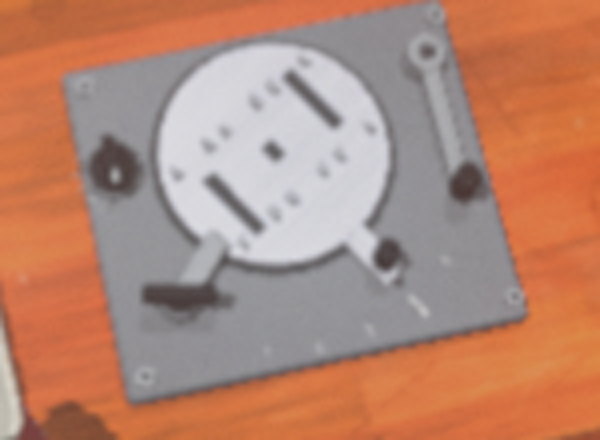

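```bash
python3 - <<'E'
from h import *
C=np.array([565,-130.])
for n in("top","side"):
    p=vision.capture(n)[0].astype(float).min(2); K=cv2.GaussianBlur(p,(3,3),0)
    W=[];Z=[]
    c=proj(n,[C[0]-185*np.cos(.524),C[1]-185*np.sin(.524),24])[0].astype(int)
    for v in range(c[1]-14,c[1]+14):
        for u in range(c[0]-14,c[0]+14):
            w=on_z(n,(u,v),24)[:2]-C; r=np.hypot(*w)
            if 166<r<205: W.append([np.arctan2(-w[1],-w[0]),r,K[v,u]])
    W=np.array(W); bg=np.median(W[:,2]); w=np.clip(W[:,2]-bg-15,0,None); print(n,bg,W[:,2].max(),"mark angle",(W[:,0]*w).sum()/w.sum(),"r",(W[:,1]*w).sum()/w.sum())
# handle position by depth, knob too
E
```

```text
top 145.125 175.25 mark angle 0.5220903199181732 r 191.13289569601363
side 146.3125 196.125 mark angle 0.5259929986029511 r 190.48886419149915
```

```bash
python3 - <<'E'
from h import *
c=[447.2,-16.7]; y0=-0.225
robot.move_ptp([*c,135],down(y0)); print(robot.move_l([*c,57.5],vel=60,threshold=4)); command_gripper(0); st("grip")
turn([*c,57.5],y0,-1.57,9)
turn([*c,57.5],-1.57,-1.70,3)
command_gripper(50); st("rel"); robot.move_l([*c,135])
# dial: bar along x, needs 1.257 clockwise
q=[579.5,14.5]; ya=-np.pi/2
print(kinematics.solve_ik([*q,60],down(np.pi/2)),kinematics.solve_ik([*q,60],down(np.pi/2-1.4)))
robot.move_ptp([*q,130],down(np.pi/2))
print(robot.move_l([*q,48],vel=60,threshold=4)); st("low"); command_gripper(0); st("grip")
E
```

```text
False
grip t 25.8 p [446.  -16.4  57.4] F [-6.3 -0.2  5.1] Mz [0.09 1.   0.11] gap 13.8 gf 30.0
turn yaw -1.565 t 28.2 p [446.8 -17.3  57.4] F [-4.6 -5.5  0.4] Mz [-0.76  0.9  -0.12] gap 13.6 gf 30.0
turn yaw -1.693 t 28.9 p [447.1 -17.3  57.4] F [-2.3 -4.8 -0.3] Mz [-0.72  0.48  0.63] gap 14.3 gf 31.3
rel t 29.6 p [447.2 -16.7  57.5] F [ 0.1 -0.1 -0.6] Mz [ 0.    0.12 -0.01] gap 50.0 gf 0.0
[-1.76982007e-01  6.23378229e-01  1.52520920e+00 -4.44089210e-16
  9.93005221e-01 -1.74777833e+00] [-1.76982007e-01  6.23378229e-01  1.52520920e+00 -4.44089210e-16
  9.93005221e-01 -3.47778333e-01]
False
low t 34.4 p [579.7  14.5  48.4] F [-0.   0.5 -0.3] Mz [ 0.02 -0.05  0.03] gap 49.8 gf 0.0
grip t 35.1 p [579.5  15.3  48.1] F [0.2 5.1 1.1] Mz [ 0.81 -0.02 -0.03] gap 12.8 gf 30.0
```

```bash
python3 - <<'E'
from h import *
c=[579.7,16.0,48]
turn(c,np.pi/2,np.pi/2-1.257,9); turn(c,np.pi/2-1.257,np.pi/2-1.29,1)
command_gripper(50); st("rel"); robot.move_l([*c[:2],135])
robot.move_ptp([330,300,300],down(1))
p,d=vision.capture("top"); save("top","k4.png",box=(150,180,380,290),s=3.4,pic=p)
X=cloud("top",d=d)
for k,cc,h in(("knob",(448,-18),62),("dial",(580,16),55),("handle",(444,-200),60),("lever",(494,-289),62)):
    q=X[(np.hypot(X[:,0]-cc[0],X[:,1]-cc[1])<45)&(X[:,2]>h)&(X[:,2]<95)]; print(k,len(q),cv2.minAreaRect(q[:,:2].astype(np.float32)))
def blobs(X,sh):
    X=X.reshape(420,560,3); m=((X[...,2]>23)&(X[...,2]<42)&(X[...,1]>150)&(X[...,0]<720)&(X[...,0]>380)&(X[...,1]<390)).astype(np.uint8)
    k,lab,s,_=cv2.connectedComponentsWithStats(m)
    for j in range(1,k):
        if s[j,4]>60: print(cv2.minAreaRect(X[lab==j][:,:2].astype(np.float32)),X[lab==j].mean(0))
blobs(X,0); st()
E
```

```text
turn yaw 0.320 t 37.4 p [579.6  14.8  48.2] F [-1.9 -9.5  2. ] Mz [-1.48  0.26  0.75] gap 18.9 gf 33.9
turn yaw 0.287 t 37.7 p [579.6  14.8  48.2] F [-0.7 -9.4  1.8] Mz [-1.47  0.29  0.56] gap 18.4 gf 29.4
rel t 38.3 p [579.7  16.1  48. ] F [ 0.6 -0.3 -0.4] Mz [-0.04  0.07  0.01] gap 50.1 gf 0.0
knob 81 ((448.5718994140625, -16.991790771484375), (13.797972679138184, 65.11675262451172), 89.7303237915039)
dial 51 ((581.4171752929688, 15.559513092041016), (13.563647270202637, 45.66737365722656), 39.55094528198242)
handle 39 ((445.8475646972656, -199.96620178222656), (19.435163497924805, 21.463258743286133), 72.01024627685547)
lever 46 ((494.6197509765625, -287.26593017578125), (23.326026916503906, 23.277679443359375), 15.566930770874023)
((621.3789672851562, 290.0287780761719), (28.816280364990234, 112.24069213867188), 8.966645240783691) [620.72820459 289.5630461   30.8395506 ]
((549.13623046875, 265.40582275390625), (28.888032913208008, 112.3408203125), 2.9943387508392334) [548.2656928  264.78599004  30.73740748]
((401.5307312011719, 273.5130310058594), (26.590673446655273, 99.55097198486328), 4.0600175857543945) [402.07926324 268.89971947  30.24968824]
 t 40.6 p [330.6 299.6 299.4] F [ 0.8 -1.1  0.5] Mz [-0.07 -0.05  0.03] gap 50.3 gf 0.0
```

View pics/k4.png

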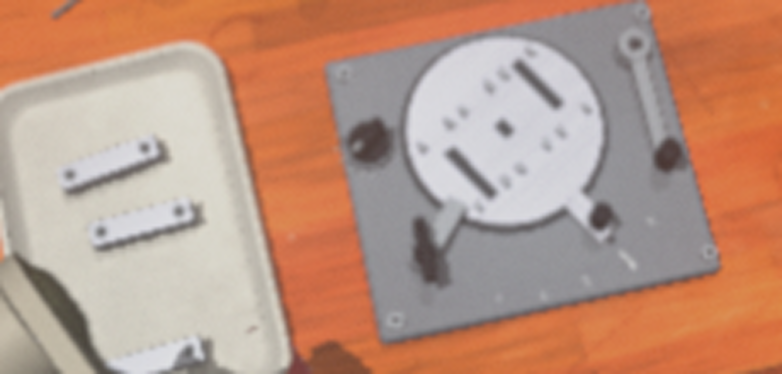

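```bash
python3 - <<'E'
from h import *
c=[580.2,15.2,46.5]; y0=np.pi/2-0.85
robot.move_ptp([*c[:2],130],down(y0)); print(robot.move_l(c,vel=60,threshold=4)); command_gripper(0); st("grip")
for a in np.linspace(y0,np.pi/2-1.30,5)[1:]:
    robot.movej(list(kinematics.solve_ik(c,down(a)))); st(f"{yawnow():.3f}")
command_gripper(50); st("rel"); robot.move_l([*c[:2],135])
robot.move_ptp([400,0,380],down(0))
for n in("top",):
    p,d=vision.capture(n); X=cloud("top",d=d)
    cc=(580,16);q=X[(np.hypot(X[:,0]-cc[0],X[:,1]-cc[1])<45)&(X[:,2]>55)&(X[:,2]<95)]; print(len(q),cv2.minAreaRect(q[:,:2].astype(np.float32)))
    X=X.reshape(420,560,3); m=((X[...,2]>23)&(X[...,2]<42)&(X[...,1]>150)&(X[...,0]<720)&(X[...,0]>350)&(X[...,1]<390)).astype(np.uint8)
    k,lab,s,_=cv2.connectedComponentsWithStats(m)
    for j in range(1,k):
        if s[j,4]>60: print(cv2.minAreaRect(X[lab==j][:,:2].astype(np.float32)),X[lab==j].mean(0))
save("top","k5.png",box=(150,180,380,320),s=3.4,pic=p)
E
```

```text
False
grip t 44.3 p [579.6  14.7  46.5] F [-4.1 -3.3  2.9] Mz [-0.57  0.66  0.01] gap 13.2 gf 30.0
0.609 t 44.6 p [579.7  14.5  46.5] F [-3.8 -3.8  1.7] Mz [-0.81  0.55  0.33] gap 12.9 gf 29.7
0.497 t 44.8 p [579.8  14.3  46.5] F [-3.6 -5.5  2. ] Mz [-0.88  0.54  0.51] gap 13.9 gf 30.8
0.384 t 45.1 p [579.9  14.   46.5] F [-2.8 -7.5  1.9] Mz [-1.19  0.53  0.57] gap 14.3 gf 30.9
0.272 t 45.3 p [579.8  13.8  46.5] F [-3.5 -7.   2.1] Mz [-1.35  0.62  0.59] gap 15.0 gf 31.3
rel t 46.0 p [580.2  15.2  46.5] F [ 0.3 -0.6  0.8] Mz [-0.07  0.05 -0.02] gap 49.9 gf 0.0
0 ((0.0, 0.0), (0.0, 0.0), 0.0)
((620.9568481445312, 290.45709228515625), (27.943763732910156, 112.92822265625), 8.877689361572266) [620.52817916 290.05945802  30.82780926]
((548.5021362304688, 265.7527160644531), (27.871768951416016, 112.75318908691406), 2.5412559509277344) [548.14179932 265.25955535  30.59770106]
((401.03729248046875, 278.2002258300781), (26.665456771850586, 108.0947265625), 4.111978054046631) [400.76471255 278.14434453  30.48001575]
```

View pics/k5.png

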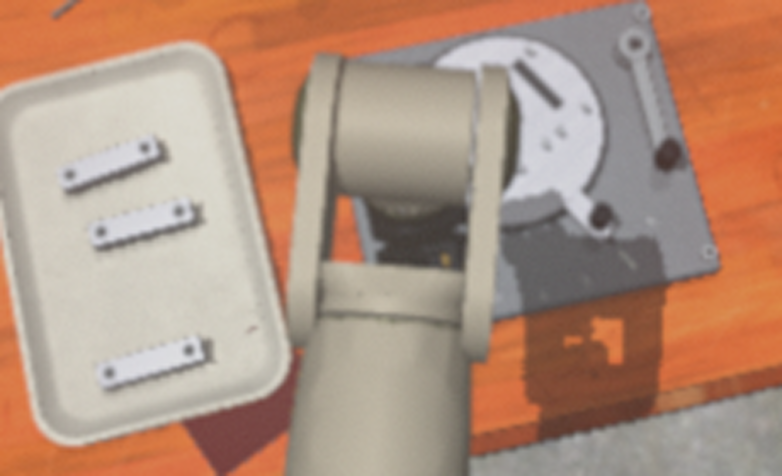

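```bash
cat >> h.py <<'E'
C=np.array([565.,-130.]); TH=0.524; SY=np.array([-np.sin(TH),np.cos(TH)])
seat=lambda i:C+60*(i-1)*SY
def wrap(y): return (y+np.pi/2)%np.pi-np.pi/2
def bars(zlo=23,zhi=42,box=(350,720,150,400)):
    p,d=vision.capture("top"); X=cloud("top",d=d).reshape(420,560,3); x,y,z=np.moveaxis(X,2,0)
    m=((z>zlo)&(z<zhi)&(x>box[0])&(x<box[1])&(y>box[2])&(y<box[3])).astype(np.uint8)
    k,lab,s,_=cv2.connectedComponentsWithStats(m); out=[]
    for j in range(1,k):
        if s[j,4]>60:
            (c,(w,h),a)=cv2.minAreaRect(X[lab==j][:,:2].astype(np.float32))
            if w>h: w,h,a=h,w,a+90
            out.append((np.array(c),wrap(np.radians(a)),w,h))   # a: direction of the short side (closing yaw)
    return out,p,X
def pick(c,yaw,ztcp,up=125,op=50):
    command_gripper(op); robot.move_ptp([*c,up],down(yaw))
    hit=robot.move_l([*c,ztcp],vel=110,threshold=8); 
    if hit: st("HIT")
    command_gripper(0); s=st("grip"); robot.move_l([*c,up],vel=200); s=st("up"); return 20<s["finger_gap"]<30
def place(c,yaw,ztcp,up=125):
    robot.move_ptp([*c,up],down(yaw)); s=st("over")
    robot.move_l([*c,ztcp+10],vel=150); hit=robot.move_l([*c,ztcp-.7],vel=25,threshold=5); s=st(f"set hit={hit}")
    return s
def release(op=40,up=125):
    s=robot.state(); command_gripper(op); p=s["eef_pos"]; robot.move_l([p[0],p[1],up],vel=200)
E
python3 - <<'E'
from h import *
command_gripper(50); robot.move_ptp([400.9,278,125],down(0.07))
p,d=vision.capture("top"); X=cloud("top",d=d)
cc=(580,16);q=X[(np.hypot(X[:,0]-cc[0],X[:,1]-cc[1])<45)&(X[:,2]>55)&(X[:,2]<95)]; r=cv2.minAreaRect(q[:,:2].astype(np.float32)); print(len(q),r,"dial clicks? turned deg (long axis -)",r)
save("top","k6.png",box=(220,180,380,290),s=4,pic=p)
if pick([400.9,278],0.07,8.5):
    place(seat(0),TH-np.pi/2,40.5)
E
```

```text
51 ((581.5629272460938, 15.768522262573242), (14.313396453857422, 45.22453308105469), 21.087095260620117) dial clicks? turned deg (long axis -) ((581.5629272460938, 15.768522262573242), (14.313396453857422, 45.22453308105469), 21.087095260620117)
HIT t 51.1 p [400.5 277.8   8.7] F [0.5 0.6 5.7] Mz [-0.11  0.23  0.01] gap 50.0 gf 2.4
grip t 51.6 p [399.8 277.5   8. ] F [0.8 0.1 0.5] Mz [-0.04  0.03  0.1 ] gap 25.6 gf 30.0
up t 52.4 p [400.3 277.7 123.9] F [ 0.6  0.4 -2.8] Mz [-0.04  0.07 -0.  ] gap 25.8 gf 30.0
over t 54.2 p [ 595.1 -180.8  125. ] F [ 0.3  1.2 -1.6] Mz [0.02 0.12 0.03] gap 26.1 gf 30.0
set hit=True t 55.3 p [ 595.  -182.    40.2] F [-0.4 -0.3  4.5] Mz [ 0.    0.26 -0.  ] gap 25.3 gf 30.0
```

```bash
python3 - <<'E'
from h import *
release()
for i,guess in((1,(548.4,265.5)),(2,(621,290.2))):
    robot.move_ptp([450,150,250],down(0)) if i==1 else None
    b,p,X=bars(); b=[z for z in b if np.hypot(*(z[0]-guess))<60 and z[3]>100]; print([ (z[0].round(1),round(z[1],3),round(z[3])) for z in b])
    if len(b)<1: break
    z=min(b,key=lambda z:np.hypot(*(z[0]-guess)))
    if not pick(z[0],z[1],9): print("grip fail"); break
    place(seat(i),TH-np.pi/2,40.5); release()
robot.move_ptp([330,300,300],down(1))
b,p,X=bars(50,75,(470,660,-235,-25)); 
for z in b:
    w=z[0]-C; print("seat frame",[ (w@np.array([np.cos(TH),np.sin(TH)])).round(1),(w@SY).round(1)],"yaw err",round(wrap(z[1]-TH-np.pi/2),3),z[2:])
save("top","k7.png",box=(150,180,380,320),s=3.4,pic=p); st()
cc=(580,16);X=X.reshape(-1,3);q=X[(np.hypot(X[:,0]-cc[0],X[:,1]-cc[1])<45)&(X[:,2]>55)&(X[:,2]<95)]; print(cv2.minAreaRect(q[:,:2].astype(np.float32)))
E
```

```text
[]
seat frame [np.float64(5.6), np.float64(-60.6)] yaw err 0.006 (26.996910095214844, 110.4505844116211)
 t 58.6 p [330.9 299.2 299.4] F [ 0.4 -0.1 -0.5] Mz [-0.06  0.02  0.01] gap 40.0 gf 0.0
((581.273681640625, 15.303962707519531), (11.937042236328125, 44.85566711425781), 17.844350814819336)
```

View pics/k7.png

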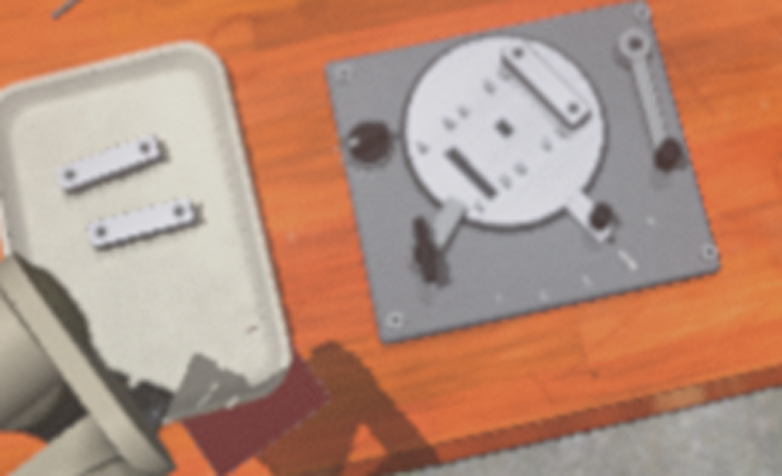

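```bash
python3 - <<'E'
from h import *
for i,guess in((1,(548.4,265.5)),(2,(621,290.2))):
    b,p,X=bars(); b=[z for z in b if np.hypot(*(z[0]-guess))<60 and z[3]>100]; print([ (z[0].round(1),round(z[1],3),round(z[3])) for z in b])
    if len(b)<1: break
    z=min(b,key=lambda z:np.hypot(*(z[0]-guess)))
    if not pick(z[0],z[1],9): print("grip fail"); break
    place(seat(i),TH-np.pi/2,40.5); release()
robot.move_ptp([330,300,300],down(1))
b,p,X=bars(50,75,(470,660,-235,-25)); 
for z in b:
    w=z[0]-C; print("seat frame",[ (w@np.array([np.cos(TH),np.sin(TH)])).round(1),(w@SY).round(1)],"yaw err",round(wrap(z[1]-TH-np.pi/2),3),z[2:])
save("top","k8.png",box=(150,180,380,320),s=3.4,pic=p); st()
cc=(494,-289);X=X.reshape(-1,3);q=X[(np.hypot(X[:,0]-cc[0],X[:,1]-cc[1])<45)&(X[:,2]>62)&(X[:,2]<95)]; print(cv2.minAreaRect(q[:,:2].astype(np.float32)))
save("side","s8.png",box=(150,100,370,300),s=3)
E
```

```text
[(array([548.7, 265.7]), np.float64(0.056), 112)]
grip t 61.8 p [548.8 265.7   9.2] F [-1.2 -0.7  1.4] Mz [-0.15  0.28  0.04] gap 25.1 gf 30.0
up t 62.5 p [548.1 265.5 123.6] F [ 0.6 -1.  -2.4] Mz [-0.04  0.09  0.03] gap 25.6 gf 30.0
over t 64.0 p [ 565.2 -129.   124.9] F [ 0.3  0.2 -1.2] Mz [-0.03  0.15  0.06] gap 26.0 gf 30.0
set hit=True t 65.0 p [ 565.1 -130.1   41.3] F [-0.2 -0.   4.5] Mz [-0.02  0.2   0.01] gap 25.6 gf 30.0
[(array([621.7, 290.1]), np.float64(0.129), 113)]
grip t 69.7 p [621.7 290.1   9.2] F [-1.4 -0.6  2.3] Mz [-0.12  0.38  0.03] gap 26.0 gf 29.8
up t 70.4 p [621.  289.9 123.3] F [-0.6  0.4 -3.3] Mz [-0.07  0.03  0.03] gap 25.9 gf 29.8
over t 71.8 p [535.4 -77.3 124.9] F [-0.1  1.  -2.4] Mz [-0.02  0.14 -0.03] gap 25.6 gf 29.8
set hit=True t 72.9 p [535.2 -78.1  41.3] F [0.2 0.1 4. ] Mz [ 0.01  0.11 -0.01] gap 26.0 gf 29.9
seat frame [np.float64(5.4), np.float64(-60.5)] yaw err 0.001 (27.009429931640625, 110.0760498046875)
seat frame [np.float64(3.6), np.float64(-0.6)] yaw err 0.004 (25.95684051513672, 110.36103057861328)
seat frame [np.float64(3.8), np.float64(59.2)] yaw err 0.027 (27.095108032226562, 110.464599609375)
 t 75.6 p [330.4 299.6 299.5] F [0.1 0.5 0.2] Mz [-0.   -0.   -0.01] gap 40.1 gf 0.0
((494.2101135253906, -286.09197998046875), (24.08175277709961, 20.5609130859375), 38.09086608886719)
```

View pics/k8.png

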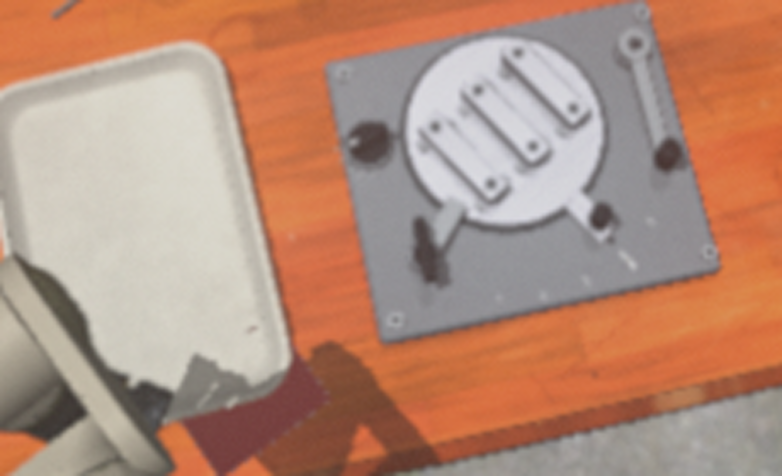

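View pics/s8.png

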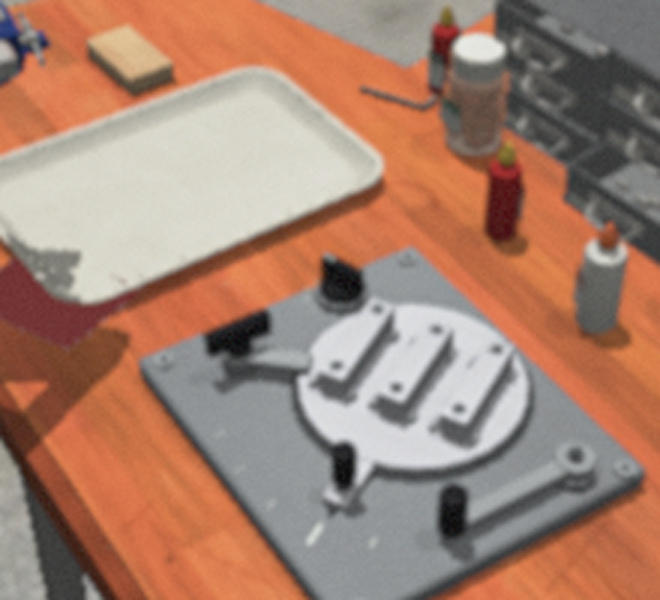

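```bash
python3 - <<'E'
from h import *
for z in(35,45): print(z,on_z("top",(336.8,192.4),z).round(1),on_z("side",(150+576/3,100+458/3),z).round(1))
h=np.array([494.2,-288.]); pv=np.array([624,-286.]); d=pv-h; a0=np.arctan2(d[1],d[0]); print("a0",a0)
A=lambda a,r=130:np.array([624.2,-287.5])-r*np.array([np.cos(a),np.sin(a)])
command_gripper(44)
robot.move_ptp([*A(0),130],down(-np.pi/2)); print(robot.move_l([*A(0),51],vel=80,threshold=5)); command_gripper(0); st("grip")
E
```

```text
35 [ 628.3 -292.9   35. ] [ 630.4 -286.4   35. ]
45 [ 625.  -290.6   45. ] [ 623.8 -292.8   45. ]
a0 0.015407101271051668
False
grip t 79.8 p [ 494.3 -287.4   51.2] F [-0.1  1.6  3. ] Mz [0.21 0.2  0.05] gap 24.0 gf 30.0
```

```bash
python3 - <<'E'
from h import *
pv=np.array([624.3,-288.5]); a0=-0.01
A=lambda a:pv-130*np.array([np.cos(a+a0),np.sin(a+a0)])
def go(a):
    robot.move_l([*A(a),51],down(a+a0-np.pi/2),vel=60); s=robot.state(); F=np.array(s["contact_force"]); 
    t=np.array([np.sin(a+a0),-np.cos(a+a0)]); r=np.array([np.cos(a+a0),np.sin(a+a0)])
    e=np.array(s["eef_pos"][:2])-pv; print(f"a {a:.3f} real {np.arctan2(-e[1],-e[0])-a0:.3f} Ft {-F[:2]@t:.1f} Fr {F[:2]@r:.1f} gap {s['finger_gap']:.1f}"); return -F[:2]@t
for a in np.arange(.1,.61,.1): go(a)
for a in np.arange(.63,.8,.025):
    if go(a)>22: break
robot.hold(.3); p,d=vision.capture("top"); save("top","l1.png",box=(280,170,400,280),s=4,pic=p)
st()
E
```

```text
a 0.100 real 0.097 Ft 4.0 Fr -0.0 gap 24.1
a 0.200 real 0.195 Ft 5.7 Fr -0.8 gap 24.2
a 0.300 real 0.294 Ft 6.6 Fr 0.2 gap 24.1
a 0.400 real 0.393 Ft 6.9 Fr 1.1 gap 24.1
a 0.500 real 0.492 Ft 8.3 Fr 1.5 gap 24.4
a 0.600 real 0.591 Ft 8.9 Fr 1.5 gap 24.1
a 0.630 real 0.620 Ft 9.6 Fr 0.6 gap 24.3
a 0.655 real 0.645 Ft 9.0 Fr 1.6 gap 24.0
a 0.680 real 0.670 Ft 9.0 Fr 1.9 gap 24.2
a 0.705 real 0.694 Ft 10.1 Fr 2.6 gap 24.0
a 0.730 real 0.702 Ft 21.7 Fr 1.2 gap 24.1
a 0.755 real 0.708 Ft 34.2 Fr 0.6 gap 24.0
 t 83.8 p [ 525.5 -371.3   50.8] F [-23.1  26.6  23.6] Mz [ 4.26  3.81 -0.12] gap 24.1 gf 29.9
```

View pics/l1.png

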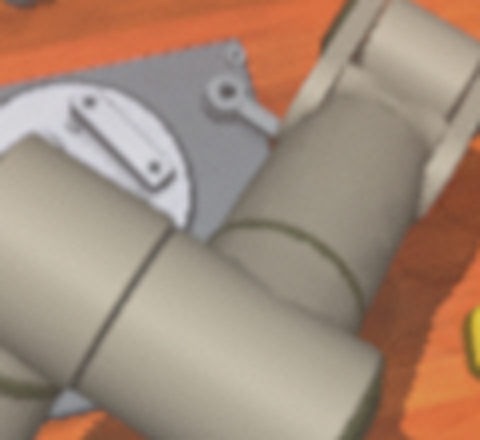

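```bash
python3 - <<'E'
from h import *
pv=np.array([624.3,-288.5]); a=.69
robot.move_l([*(pv-130*np.array([np.cos(a),np.sin(a)])),51],vel=40)
command_gripper(40); s=st("open"); p=s["eef_pos"]; robot.move_l([p[0],p[1],130],vel=150); st("up")
robot.move_ptp([330,300,300],down(1))
b,p,X=bars(50,75,(470,660,-235,-25)); 
for z in b:
    w=z[0]-C; print("seat frame",z[0].round(1),[ (w@np.array([np.cos(TH),np.sin(TH)])).round(1),(w@SY).round(1)],round(wrap(z[1]-TH-np.pi/2),3),z[2:])
X=X.reshape(-1,3)
for k,cc,h in(("knob",(448,-18),62),("dial",(580,16),55),("handle",(444,-200),60),("lever",(494,-289),62)):
    q=X[(np.hypot(X[:,0]-cc[0],X[:,1]-cc[1])<45)&(X[:,2]>h)&(X[:,2]<95)]; print(k,len(q),cv2.minAreaRect(q[:,:2].astype(np.float32)))
st()
E
```

```text
open t 84.6 p [ 523.7 -369.2   50.3] F [-3.3  8.3  3. ] Mz [ 1.33  0.5  -0.11] gap 39.9 gf 3.8
up t 85.2 p [ 523.3 -368.8  128.7] F [ 0.5  0.6 -0.1] Mz [0.   0.14 0.01] gap 40.1 gf 0.0
seat frame [ 599.7 -179.5] [np.float64(5.3), np.float64(-60.2)] 0.002 (27.126558303833008, 109.7042007446289)
seat frame [ 567.7 -128.6] [np.float64(3.1), np.float64(-0.1)] 0.015 (26.937204360961914, 109.71592712402344)
seat frame [538.8 -76.6] [np.float64(4.1), np.float64(59.3)] 0.021 (26.4249267578125, 111.49189758300781)
knob 78 ((449.0176086425781, -16.87795639038086), (13.649928092956543, 67.22124481201172), 88.77638244628906)
dial 52 ((581.81591796875, 15.954901695251465), (15.77445125579834, 45.12849426269531), 17.468324661254883)
handle 39 ((444.75067138671875, -199.7508544921875), (20.391786575317383, 20.480854034423828), 27.767831802368164)
lever 44 ((494.873291015625, -287.1288757324219), (22.11542320251465, 23.910415649414062), 19.326358795166016)
 t 87.8 p [330.4 299.7 299.8] F [ 0.5  1.3 -0.3] Mz [0.   0.03 0.01] gap 40.0 gf 0.0
```

```bash
python3 - <<'E'
from h import *
for i,x in((2,620),(1,545),(0,470)):
    if not pick(seat(i),TH-np.pi/2,41,op=40): print("grip fail"); break
    s=place([x,275],0.0,9)
    if not 24<s["finger_gap"]<28: print("lost?"); break
    release(50)
    b,p,X=bars(); print([(z[0].round(1),round(z[1],3),round(z[3])) for z in b])
robot.move_ptp([400,0,380],down(0))
b,p,X=bars(); print([(z[0].round(1),round(z[1],3),round(z[2]),round(z[3])) for z in b])
save("top","e1.png",box=(150,180,380,320),s=3.4,pic=p); st()
E
```

```text
grip t 91.0 p [535.2 -78.1  41.5] F [-0.8  0.7  4.5] Mz [-0.03  0.25 -0.06] gap 25.7 gf 29.9
up t 91.6 p [534.3 -77.9 123.8] F [-0.7 -0.4 -2.4] Mz [-0.08  0.16  0.06] gap 25.8 gf 29.9
over t 93.0 p [620.3 273.6 124.8] F [ 0.3 -1.5 -2.4] Mz [-0.03  0.05 -0.03] gap 25.9 gf 29.9
set hit=True t 94.2 p [620.1 275.1   9.4] F [-0.4 -0.7  4.4] Mz [-0.15  0.1  -0.02] gap 25.9 gf 30.0
[]
grip t 98.7 p [ 565.3 -130.1   41.6] F [-1.4  0.2  3.8] Mz [0.   0.21 0.04] gap 25.9 gf 30.0
up t 99.3 p [ 564.4 -129.8  123.8] F [-0.9  0.  -1.9] Mz [-0.08  0.2  -0.02] gap 25.6 gf 30.0
over t 100.8 p [545.5 274.  124.8] F [-0.1 -0.1 -1.2] Mz [-0.09  0.07 -0.07] gap 25.9 gf 30.0
set hit=True t 102.0 p [545.1 275.    9.4] F [-0.5 -0.1  4. ] Mz [-0.11  0.17  0.01] gap 25.6 gf 30.0
[(array([623.1, 235.6]), np.float64(-0.049), 32)]
grip t 106.7 p [ 595.3 -182.1   41.6] F [-0.1  0.5  3.8] Mz [0.04 0.3  0.03] gap 25.7 gf 30.0
up t 107.2 p [ 594.4 -181.7  123.6] F [-0.7 -0.2 -3.1] Mz [-0.05  0.12  0.01] gap 26.2 gf 30.0
over t 109.0 p [470.6 274.3 124.9] F [-0.4 -0.6 -1.6] Mz [-0.1   0.07 -0.02] gap 26.0 gf 30.0
set hit=True t 110.2 p [470.  275.    9.3] F [-1.1 -0.5  4.8] Mz [-0.11  0.21 -0.01] gap 25.6 gf 30.0
[(array([623.3, 247.4]), np.float64(-0.081), 56), (array([546.9, 236.1]), np.float64(0.018), 34)]
[(array([622.1, 274.9]), np.float64(0.018), 30, 112), (array([546.2, 275.4]), np.float64(-0.001), 28, 112), (array([471.8, 276.7]), np.float64(0.011), 27, 113)]
 t 113.0 p [400.2   0.5 379.2] F [-0.7  0.1 -0.2] Mz [-0.05  0.07  0.05] gap 50.1 gf 0.0
```

View pics/e1.png

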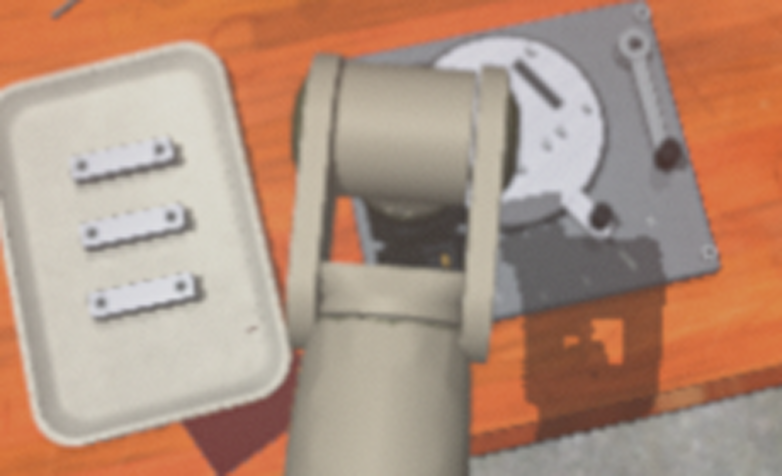

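```bash
python3 - <<'E'
from h import *
robot.move_ptp([330,300,300],down(1))
for _ in range(2):
    X=cloud("top")
    for k,cc,h in(("knob",(448,-18),62),("dial",(580,16),55),("handle",(444,-200),60),("lever",(494,-289),62)):
        q=X[(np.hypot(X[:,0]-cc[0],X[:,1]-cc[1])<45)&(X[:,2]>h)&(X[:,2]<95)]; v=np.linalg.eigh(np.cov(q[:,:2].T))[1][:,1]; print(k,cv2.minAreaRect(q[:,:2].astype(np.float32)),np.degrees(np.arctan2(v[1],v[0])).round(1))
E
```

```text
knob ((448.8301086425781, -16.690692901611328), (13.692094802856445, 66.4238510131836), 88.5732421875) 179.2
dial ((581.0770263671875, 15.939783096313477), (13.94159984588623, 44.01685333251953), 15.448320388793945) 108.7
handle ((444.98468017578125, -199.7357177734375), (20.87796401977539, 18.67161750793457), 25.984085083007812) 147.8
lever ((495.3665466308594, -285.5694274902344), (22.54061508178711, 23.882160186767578), 15.053518295288086) 122.7
knob ((448.4018859863281, -16.87094497680664), (13.355096817016602, 66.89177703857422), 88.81023406982422) 179.1
dial ((582.1563720703125, 15.535364151000977), (12.874872207641602, 45.60579299926758), 18.550649642944336) 109.4
handle ((444.49737548828125, -199.975830078125), (20.29039764404297, 20.78984832763672), 39.09003448486328) 160.6
lever ((494.66558837890625, -286.71160888671875), (23.95081329345703, 21.826841354370117), 57.15764617919922) 61.8
```

Knob tight, dial at three clicks (about 71°), table at the mark, lever home, bars flat in the tray.

```bash
python3 -c "
from h import *
print(ticket.sign_off())"
```

```text
the job is handed in; nothing more can be done
None
```

I handed in the job after about 115 s of robot time, and the sign-off gave no verdict. In the last camera checks the table was clamped at 30°, the dial at three clicks and the lever home. All three bars, marked by one full lever stroke, lay flat and side by side in the tray.

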